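# Scan a carton in and confirm on the membrane keypad

## Task

Book the carton in: pick up the handheld barcode reader, point it squarely at the carton's barcode from about 8 cm away and hold it steady there for a good second, then lay it back flat in the middle of its blue charging pad and let go. Then press the green key of the terminal slowly, square to its sloping face, until you feel it resist firmly, keep it down for a good second without leaning hard on it, let it come up again and back away. Do not press the red or grey key, and leave the carton, the bottle and the beaker standing where they are.

Things in the scene. Friction and masses are not known exactly. Their poses are not given: they have to be found in the camera images.
- console: Grey data terminal fixed to the worktop, 150 x 230 mm; its face slopes 30 degrees, looking up and to its front (-x). Origin: underside centre of its stand; z up, x front to back, y to the left. Pressing square into the face is along (0.5, 0, -0.866) in this frame. A white keypad plate on the lower half has three keys in a row along y. Over 40 N on any part is too much.
- accept_key_top (a point): Centre of the top of the GREEN key (at the -y end; white tick; 26 mm up the slope x 32 mm along y, 5 mm proud of its plate) if the keypad plate stood fully out. How deep the plate sits is unknown: it and its keys lie 0 to 10 mm deeper than this point along the press direction, so find the key by touch. Axes as console, not tilted.
- menu_key_top (a point): The same point for the GREY middle key (three white bars), 62 mm from the green one; it must not be pressed.
- cancel_key_top (a point): The same point for the RED key (white cross), 62 mm beyond the grey one; it must not be pressed.
- accept_key (a joint): How far the green key is pressed in, m: 0 up, 0.004 the stop. Spring 4 N per mm: 6 N at 0.0015, where it begins to count as pressed, 16 N at the stop. The reading may be too noisy for so small a travel: go by the felt force, about 8 to 15 N is right.
- menu_key (a joint): The same for the grey key.
- cancel_key (a joint): The same for the red key.
- reader: Handheld barcode reader, loose, 140 g, lying on its charging pad: white body 104 x 36 mm with grey ribs and a wider grey head (36 mm long, 46 mm wide) at +x, all 44 mm high, 140 mm long. Origin: underside centre; x points along the beam, out of the dark red window at the head's end; z up.
- reader_grip (a point): Centre of the reader, half-way up (22 mm above its underside), where the body is 36 mm wide across y: the place to grip. Axes as reader.
- reader_nose (a point): Centre of the reader's window, 70 mm ahead (+x) of reader_grip; the beam leaves here along +x. Axes as reader.
- charge_pad: Blue charging pad with a grey-blue top fixed to the worktop, 170 x 90 x 8 mm, x along its length. Origin: underside centre; its top is 8 mm higher. The reader starts at its middle, lying along it.
- carton: White and purple upright carton, loose, 250 g, 40 x 56 x 130 mm. Origin: underside centre; z up. Its -x face carries the barcode label.
- label (a point): Centre of the white barcode label (50 mm wide, 36 mm high) on the carton's -x face, 85 mm above the worktop. Axes as carton: the label looks along -x. The beam should run along +x of these axes.
- bottle_mid (a point): Centre of a brown bottle with a red cap, 52 mm across, 115 mm high, loose; leave it standing.
- beaker_mid (a point): Centre of a small glass beaker, 53 mm across, 66 mm high, loose; leave it standing.
There are look-alikes about, which are no part of the job. Of the things that look like the charge_pad, take the one that is farthest to the robot's right at the start. What is shaped like the part that bears bottle_mid but orange is not meant.

How it is judged:
By the outcome, as a careful person would: the job done as asked, in the order asked, and still so for the second after the job is handed in, with the robot touching nothing.
It also fails if it takes over 64 s, if anything falls off the work surface, if the arm or the gripper's body presses on something with over 40 N, if the wrist force passes 120 N, or if a joint passes its speed limit or range.

## Robot

A 6-joint arm with a two-finger parallel gripper is mounted at the origin on a cart in front of the work surface, level with it; the furniture and walls round the work are solid. World frame = base frame: x ahead of the robot, y to its left, z up, the work surface at z = 0. Lengths are in m, angles in rad, forces in N, time in s.
With the tool pointing down it reaches from about 0.275 to 0.75 m from the base axis. Payload 10.2 kg.
Tool frame: the origin (TCP) lies midway between the tips of the shut fingers; the grasp point (between the pads) lies 19 mm behind it; z points along the fingers, y is the direction in which the jaws open and shut (so a half turn about z gives the same grasp; the last joint's range is limited). The gripper opens to 88 mm and grips with 3 to 60 N. Pads are 18 mm wide; open, the fingers measure 123 mm over their backs; the gripper's body (75 mm by 187 mm) begins 45 mm behind the grasp point.
Start: joints at [-1.549, 0.313, 1.498, -0, 1.331, -0.223], TCP at [0.127, -0.509, 0.239] pointing down, gripper open.
Joint ranges: [-2.94, 2.94], [-0.97, 2.17], [0.19, 2.56], [-1.23, 4.37], [0.02, 3.11], [-2.88, 2.88]. Speed limits (rad/s): [2.39, 2.39, 3.01, 3.14, 3.14, 3.14].

## Interface

Orientations are given as a unit quaternion [w, x, y, z].
In Python, from bench import bot gives the robot as it stands.
- The arm moves only by the tool step_arm, never from a script. Its argument "rows" is a list that holds one entry, the list of rows, each a list of 5 numbers: the opening, from 0 (shut) to 1 (fully open), then the shift along the tool's x, y, z as a fraction of full scale, then the turn about the tool's z as a fraction of full scale. A call has 1 to 8 rows; each row shifts and turns the commanded pose from where the row before left it, along the tool's axes as they then stand; what a row does not reach is not made up. Full scale, the value 1, is 0.1 m for a shift and 360 degrees for a turn. A row lasts 1/8 s, in which the tool goes at most 62.5 mm and 10.7 degrees, less where a joint would pass 70% of its speed; a pose out of reach is approached as far as the arm can. A call with a number of a shift or a turn outside -1 to 1 is refused whole. A call with a gripper value outside its range is refused whole. The fingers move at their own pace and stop on an object; the grip force is fixed at half the most. Time passes only in rows, so rows that do not move let the fingers close. It gives the time, the measured TCP pose, the force and the opening at its end, in the units of the state.
- bot.get_state(): the state, without advancing time (a new reading comes with each control period).
- bot.read_camera(name): name is "scene" or "top" or "wrist"; returns (picture, depth): 384x512x3 uint8, red, green, blue; 384x512 float32, m along the optical axis (not along the pixel's ray), 0 where there is no reading.
- bot.calibration(name): a dict with "K" (3x3 intrinsics, pixels), "pose" (4x4, takes a point from camera to world coordinates); the wrist camera has in their place "hand_eye" (4x4, takes a point from camera to tool coordinates, whose origin is the TCP and whose axes are the flange's). Camera axes: x right, y up, looking along -z (the intrinsics and any distortion apply to the point x, -y, -z); pixel columns grow to the right and rows downward; lengths in m; the calibration is good to about 2 mm. A picture is of the moment at which its call begins: read the wrist's pose just before it. calibration takes no time and is no camera call.
- bot.close_job(): hands the job in, once; it reports no verdict.
The state is a dict: "time": time; "qpos": joint angles; "qd": joint speeds; "joint_efforts": joint torques, N m; "tcp_pos": TCP position; "tcp_rot": TCP orientation; "ft_force": force on the tool from outside, world axes, zero at the start; "torque": the same for the moment, N m; "width": opening from 0.0 (shut) to 1.0 (fully open).
Only numpy, scipy, OpenCV 4.12 (cv2) and the standard library are available. Lean on these libraries where they do the work, as an engineer would, in place of code of your own. Each camera call takes 0.05 s, during which the arm holds its last target.

## Working session

There is one attempt and no reset: what is moved stays moved. The work goes in short steps, Python scripts to look and compute and a tool call to move; the robot and the scene stay as the last step left them, time stands still between calls to the robot, and variables do not carry over. Pictures are saved under pics/ and viewed, and the job is handed in when it is done.

Besides the shell and the picture viewer there is one more tool, called as name([rows], argument=value, ...), one row to a line, values as JSON. step_arm: Moves the arm, as the interface text tells. Its arguments: {"type":"object","properties":{"rows":{"type":"array","items":{"type":"array","items":{"type":"array","items":{"type":"number","minimum":-1,"maximum":1}}}}},"required":["rows"]}

```bash
ls; mkdir -p pics; cat > h.py <<'E'
import numpy as np, cv2
from bench import bot
def grab(n):
    p,d=bot.read_camera(n); return p,d
def save(n,p): cv2.imwrite('pics/'+n,cv2.cvtColor(p,cv2.COLOR_RGB2BGR))
def pts(d,K,T):
    h,w=d.shape; u,v=np.meshgrid(np.arange(w),np.arange(h))
    x=(u-K[0,2])/K[0,0]*d; y=(v-K[1,2])/K[1,1]*d
    P=np.stack([x,-y,-d],-1); return P@T[:3,:3].T+T[:3,3]
E
python3 - <<'E'
from h import *
for n in ['scene','top']:
    p,d=grab(n); save(n+'0.png',p); c=bot.calibration(n); print(n,{k:np.round(v,3).tolist() if not isinstance(v,str) else v for k,v in c.items()})
    np.savez(n+'0.npz',p=p,d=d,K=c['K'],T=c['pose'])
print(bot.calibration('wrist'))
print(bot.get_state())
E
```

```text
pics
scene {'K': [[484.722, 0.0, 250.714], [0.0, 484.722, 185.038], [0.0, 0.0, 1.0]], 'pose': [[-0.574, 0.393, -0.718, -0.52], [-0.818, -0.249, 0.518, 0.891], [0.025, 0.885, 0.465, 0.823], [0.0, 0.0, 0.0, 1.0]]}
top {'K': [[456.774, 0.0, 251.454], [0.0, 456.774, 182.455], [0.0, 0.0, 1.0]], 'pose': [[-0.017, 0.989, -0.144, 0.42], [-1.0, -0.017, 0.001, 0.071], [-0.001, 0.144, 0.99, 1.536], [0.0, 0.0, 0.0, 1.0]]}
{'K': array([[297.82647567,   0.        , 265.15651831],
       [  0.        , 297.82647567, 191.3084322 ],
       [  0.        ,   0.        ,   1.        ]]), 'hand_eye': array([[-6.14621303e-04,  9.48466191e-01,  3.16877748e-01,
         8.16653189e-02],
       [ 9.99999810e-01,  5.99020815e-04,  1.46650232e-04,
         2.89128393e-04],
       [-5.07235799e-05,  3.16877778e-01, -9.48466379e-01,
        -1.45569236e-01],
       [ 0.00000000e+00,  0.00000000e+00,  0.00000000e+00,
         1.00000000e+00]])}
{'time': 0.1, 'qpos': array([-1.54942387e+00,  3.13369956e-01,  1.49837009e+00,  1.73596299e-05,
        1.33099781e+00, -2.23388992e-01]), 'qd': array([ 0.00011496, -0.00128337, -0.001084  ,  0.00193139,  0.00030803,
        0.00132511]), 'joint_efforts': array([ 2.63707116e-03, -4.02816617e+01, -2.52644813e+01,  6.94728177e-02,
        3.42233630e-02, -5.77423157e-05]), 'tcp_pos': array([ 0.12721362, -0.50912315,  0.23822725]), 'tcp_rot': array([-5.68832132e-04,  9.92520911e-01,  1.22073397e-01,  6.61264106e-05]), 'ft_force': array([-0.50184939, -0.4751536 , -0.18520903]), 'torque': array([ 0.03064339, -0.09465788,  0.05434219]), 'width': 0.9982731705194791}
```

View pics/scene0.png

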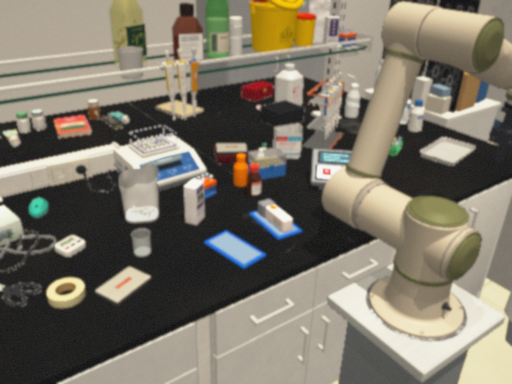

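View pics/top0.png

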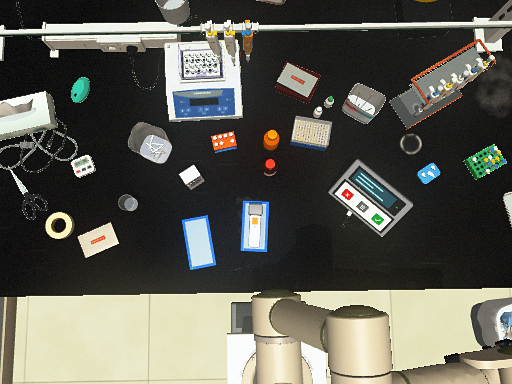

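The scene view shows the reader on the pad at about (272,215), the carton at (194,200), the bottle with the red cap at (256,180) and the terminal at (331,167). In the top view, the pads are at (198,242), empty, and (255,226), with the reader and farther right, so that is the one meant. The bottles are at (270,167), red cap, and (271,140), orange, not meant. The next step is enlarged crops.

```bash
python3 - <<'E'
from h import *
z=np.load('top0.npz'); p=z['p']
save('c1.png',cv2.resize(p[120:280,110:310],None,fx=4,fy=3.7,interpolation=cv2.INTER_CUBIC))
save('c2.png',cv2.resize(p[150:245,320:420],None,fx=6,fy=6,interpolation=cv2.INTER_CUBIC))
z=np.load('scene0.npz'); p=z['p']
save('c3.png',cv2.resize(p[130:280,120:360],None,fx=3.3,fy=3.3,interpolation=cv2.INTER_CUBIC))
E
```

```text
(no output)
```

View pics/c1.png

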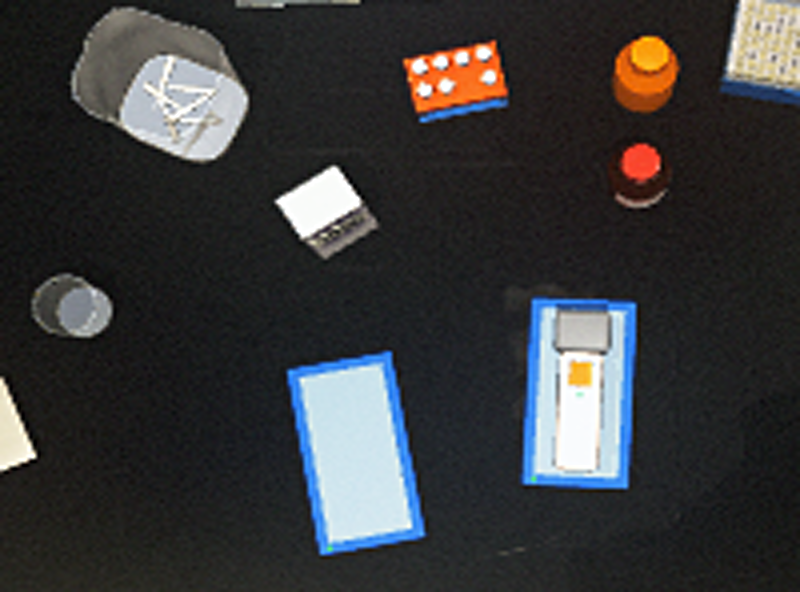

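View pics/c2.png

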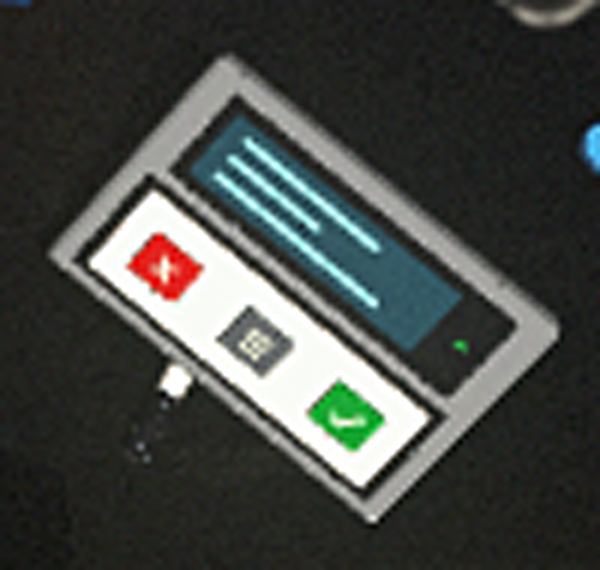

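View pics/c3.png

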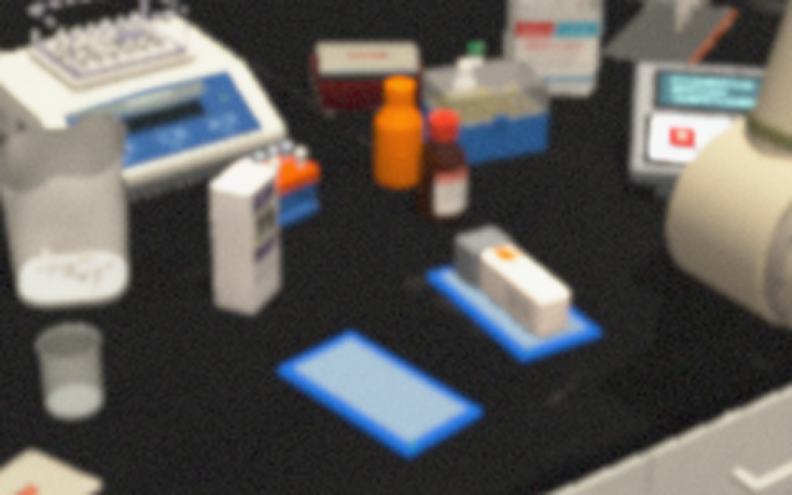

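```bash
cat > m.py <<'E'
from h import *
def box(name,P,mask):
    q=P[mask]; r=cv2.minAreaRect((q[:,:2]*1000).astype(np.float32))
    print(name,mask.sum(),'z',np.round(np.percentile(q[:,2],[5,50,95]),4),'c',np.round(r[0],1),'size',np.round(r[1],1),'ang',round(r[2],1))
    return q
E
python3 - <<'E'
from m import *
z=np.load('top0.npz'); p=z['p']; d=z['d'].astype(float); P=pts(d,z['K'],z['T'])
hsv=cv2.cvtColor(p,cv2.COLOR_RGB2HSV)
v,u=np.mgrid[:384,:512]
def roi(a,b,c,e): return (u>=a)&(u<b)&(v>=c)&(v<e)&(d>0)
r=roi(235,275,195,255)
print('table',np.median(P[roi(280,310,220,260)],0))
box('reader',P,r&(P[...,2]>.04)&(P[...,2]<.07))
blue=(hsv[...,0]>95)&(hsv[...,0]<120)&(hsv[...,1]>60)&(hsv[...,2]>90)
box('pad',P,r&(P[...,2]>.0)&(P[...,2]<.03)&blue)
box('cartontop',P,roi(175,210,160,192)&(P[...,2]>.12)&(P[...,2]<.14))
box('bottle',P,roi(255,285,155,180)&(P[...,2]>.04))
box('beaker',P,roi(112,142,190,215)&(P[...,2]>.02))
k=roi(325,415,155,240)&(P[...,2]>.015)
q=box('console',P,k)
for n,m in dict(red=((hsv[...,0]<8)|(hsv[...,0]>172))&(hsv[...,1]>150)&(hsv[...,2]>120),green=(hsv[...,0]>50)&(hsv[...,0]<75)&(hsv[...,1]>130)&(hsv[...,2]>80)&(v>195)).items():
    q=P[k&m]; print(n,len(q),np.round(q.mean(0),4), u[k&m].mean(),v[k&m].mean())
white=(hsv[...,1]<40)&(hsv[...,2]>200)&(v>180)
q=box('plate',P,k&white)
A=np.c_[q[:,:2],np.ones(len(q))]; s=np.linalg.lstsq(A,q[:,2],rcond=None)[0]; print(s,np.degrees(np.arctan(np.hypot(*s[:2]))),np.degrees(np.arctan2(s[1],s[0])))
# whole-face fit of bezel
z2=np.load('scene0.npz'); P2=pts(z2['d'].astype(float),z2['K'],z2['T']); p2=z2['p'];d2=z2['d']
roi2=lambda a,b,c,e:(u>=a)&(u<b)&(v>=c)&(v<e)&(d2>0)
q=box('s carton',P2,roi2(180,208,170,226)&(P2[...,2]>.02)&(P2[...,2]<.14))
print(np.round(np.median(P2[roi2(215,235,190,205)],0),4))
box('s reader',P2,roi2(250,300,195,240)&(P2[...,2]>.04)&(P2[...,2]<.07))
E
```

```text
table [ 4.48972061e-01 -7.11145921e-02 -2.89740427e-04]
reader 501 z [0.0459 0.0516 0.057 ] c [497.6  58.3] size [ 42.5 136.4] ang 89.0
pad 455 z [0.0027 0.0083 0.014 ] c [497.4  61.8] size [ 89.5 169.6] ang 86.3
cartontop 237 z [0.1246 0.1296 0.1346] c [654.2 262.6] size [40.6 56. ] ang 33.0
bottle 217 z [0.0591 0.0831 0.1189] c [687.4   9.6] size [49.1 50.9] ang 89.4
beaker 149 z [0.0244 0.0494 0.0697] c [577.6 476.5] size [50.3 49.9] ang 45.5
console 3376 z [0.0427 0.0794 0.1096] c [ 559.2 -294.1] size [229.2 190.3] ang 48.5
red 65 [ 0.59   -0.2391  0.0693] 347.0615384615385 194.2153846153846
green 71 [ 0.5098 -0.3348  0.0709] 378.23943661971833 218.49295774647888
plate 739 z [0.0502 0.0668 0.0796] c [ 538.6 -288.5] size [205.7  69.1] ang 49.4
[ 0.45407718 -0.40135767 -0.3002089 ] 31.21717907676027 -41.473384551463795
s carton 1030 z [0.0272 0.0647 0.1292] c [753.9 206.3] size [ 94.9 306.5] ang 62.4
[ 0.7274  0.1002 -0.0012]
s reader 350 z [0.0424 0.0503 0.0541] c [495.7  64. ] size [ 46.6 145.5] ang 86.2
```

step_arm([
  [[1,0.4,-0.37,0,0],[1,0.4,-0.37,0,0],[1,0.4,-0.37,0,0],[1,0.4,-0.37,0,0],[1,0.4,-0.37,0,0],[1,0.4,-0.37,0,0],[1,0.4,-0.37,0,0],[1,0.4,-0.37,0,0]],
])

```text
time: 1.1
tcp_pos: [0.3665, -0.143, 0.2387]
tcp_rot: [0.0, 0.993, 0.122, 0.0]
ft_force: [-0.1, -0.1, 0.6]
width: 1.001
```

step_arm([
  [[1,0.4,-0.37,0,0],[1,0.4,-0.37,0,0],[1,0.4,-0.37,0,0],[1,0.4,-0.37,0,0],[1,0.37,-0.33,0,0],[1,0,0,0,0.022],[1,0,0,0,0.022],[1,0,0,0,0]],
])

```text
time: 2.1
tcp_pos: [0.5131, 0.0788, 0.2384]
tcp_rot: [-0.0, 1.0, -0.015, -0.0]
ft_force: [-0.3, 0.7, -0.1]
width: 1.002
```

```bash
cat >> m.py <<'E'
from scipy.spatial.transform import Rotation as Ro
def wrist(tag):
    s=bot.get_state(); p,d=grab('wrist'); save(tag+'.png',p)
    q=s['tcp_rot']; T=np.eye(4); T[:3,:3]=Ro.from_quat(np.r_[q[1:],q[0]]).as_matrix(); T[:3,3]=s['tcp_pos']
    c=bot.calibration('wrist'); T=T@c['hand_eye']; np.savez(tag+'.npz',p=p,d=d,K=c['K'],T=T)
    yaw=np.degrees(np.arctan2(*(Ro.from_quat(np.r_[q[1:],q[0]]).as_matrix()[1::-1,0])))
    print('t',s['time'],'tcp',s['tcp_pos'].round(4),'yaw',yaw.round(2),'f',s['ft_force'].round(2))
    return p,d.astype(float),pts(d.astype(float),c['K'],T)
E
python3 - <<'E'
from m import *
p,d,P=wrist('w1')
E
```

```text
t 2.1 tcp [0.5131 0.0788 0.2384] yaw -1.73 f [-0.28  0.69 -0.11]
```

View pics/w1.png

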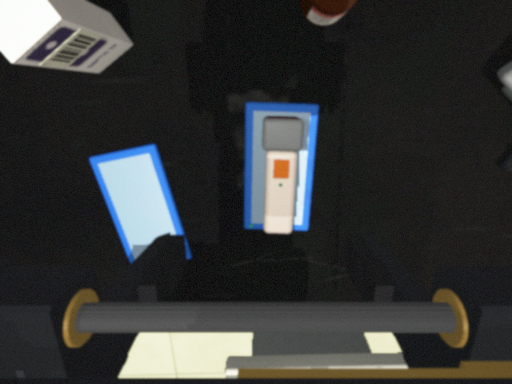

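The wrist view shows the reader at (282,175) on the right-hand pad, the empty pad at (140,205), and the carton with its label at (65,45).

```bash
python3 - <<'E'
from m import *
z=np.load('w1.npz'); p=z['p']; d=z['d'].astype(float); P=pts(d,z['K'],z['T'])
hsv=cv2.cvtColor(p,cv2.COLOR_RGB2HSV)
v,u=np.mgrid[:384,:512]
def roi(a,b,c,e): return (u>=a)&(u<b)&(v>=c)&(v<e)&(d>0)
print('table',np.median(P[roi(350,450,150,200)],0))
r=roi(235,330,95,245)
box('reader',P,r&(P[...,2]>.04)&(P[...,2]<.07))
box('body',P,r&(P[...,2]>.04)&(P[...,2]<.07)&(v>156))
b=(hsv[...,0]>95)&(hsv[...,0]<125)&(hsv[...,1]>150)
box('pad',P,r&b&(P[...,2]<.03)&(P[...,2]>-.01))
# color-based: ray to plane
def rayplane(mask,zz):
    K,T=z['K'],z['T']; uu,vv=u[mask],v[mask]
    D=np.stack([(uu-K[0,2])/K[0,0],-(vv-K[1,2])/K[1,1],-np.ones(len(uu))],-1)@T[:3,:3].T
    return T[:3,3]+D*((zz-T[2,3])/D[:,2])[:,None]
q=rayplane(r&b,.008); R=cv2.minAreaRect((q[:,:2]*1000).astype(np.float32)); print('pad col',R)
c=roi(0,135,0,75)
m=c&(P[...,2]>.03)&(P[...,2]<.118)&(P[...,0]<.66)
q=P[m]; print('face pts',len(q))
cov=np.cov(q[:,:2].T); w,V=np.linalg.eigh(cov); print('sd',np.sqrt(w)*1000,'normal ang',np.degrees(np.arctan2(V[1,0],V[0,0])),q.mean(0))
box('ctop',P,c&(P[...,2]>.123)&(P[...,2]<.14))
white=(hsv[...,1]<50)&(hsv[...,2]>150)
E
```

```text
table [ 0.48432548 -0.10036946 -0.00056715]
reader 3769 z [0.0476 0.0514 0.0531] c [497.3  61.6] size [ 45.8 139.6] ang 85.3
body 2272 z [0.0481 0.0516 0.0533] c [476.1  62.1] size [36.1 97.4] ang 86.2
pad 2532 z [-0.0007  0.0073  0.0088] c [494.2  64.3] size [101.2 178.7] ang 86.5
pad col ((496.27020263671875, 64.38055419921875), (98.6488265991211, 175.38600158691406), 86.28675079345703)
face pts 2962
sd [ 1.78276558 17.28091578] normal ang -144.62378687888315 [0.63962563 0.24760917 0.08141388]
ctop 2992 z [0.1254 0.1294 0.1308] c [651.3 259.8] size [34.9 57.2] ang 32.1
```

step_arm([
  [[1,-0.153,0.178,0,0],[1,0,0,0.3,0.006],[1,0,0,0.4,0],[1,0,0,0.4,0],[1,0,0,0.4,0],[1,0,0,0.3,0],[1,0,0,0.2,0],[1,0,0,0,0]],
])

```text
time: 3.15
tcp_pos: [0.4966, 0.0613, 0.0378]
tcp_rot: [-0.0, 0.999, -0.034, -0.001]
ft_force: [0.1, 0.1, 0.8]
width: 0.995
```

```bash
python3 - <<'E'
from m import *
from scipy.optimize import least_squares
z=np.load('w1.npz'); p=z['p']; d=z['d'].astype(float); P=pts(d,z['K'],z['T'])
v,u=np.mgrid[:384,:512]
m=(u<135)&(v<75)&(d>0)&(P[...,2]>.02)&(P[...,2]<.12)
q=P[m]
f=lambda a:((q[:,0])*np.cos(a[0])+q[:,1]*np.sin(a[0])-a[1])*1000
for s in np.radians([28,33,38]):
    r=least_squares(f,[s,.67],loss='soft_l1',f_scale=1.); print(np.degrees(r.x[0]),r.x[1],r.cost)
n=np.array([np.cos(r.x[0]),np.sin(r.x[0])]); t=np.array([-n[1],n[0]])
g=np.abs(f(r.x))<3; lat=q[g][:,:2]@t; print('lat',np.percentile(lat,[0.5,1,5,50,95,99,99.5]))
print('expected label',[.6374,.2517]@n,[.6374,.2517]@t)
save('w1c.png',cv2.resize(p[:90,:150],None,fx=5,fy=5,interpolation=cv2.INTER_CUBIC))
wp,wd,_=wrist('w2')
E
```

```text
38.55479690914499 0.6552883427314148 18259.192389877902
38.55495046109626 0.6552878148202873 18259.19238864315
38.55489908947678 0.6552879914044605 18259.192388931944
lat [-0.22931471 -0.22920902 -0.22877232 -0.20048322 -0.17666027 -0.17399609
 -0.17381745]
expected label 0.6553296219887547 -0.2004363653234509
t 3.15 tcp [0.4966 0.0613 0.0378] yaw -3.87 f [0.1  0.15 0.82]
```

View pics/w1c.png

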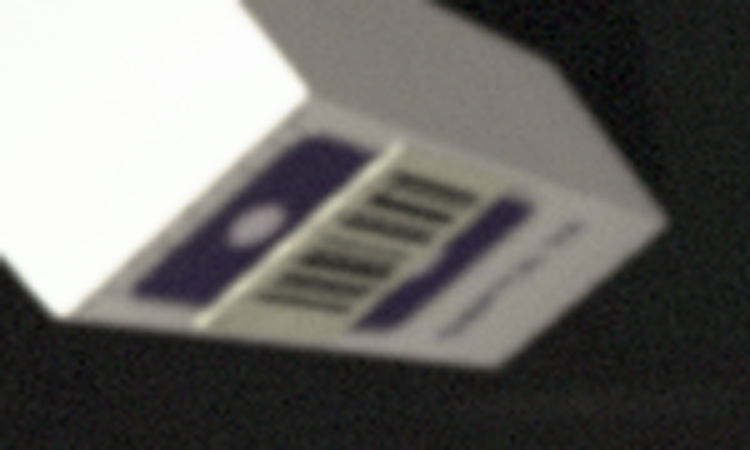

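View pics/w2.png

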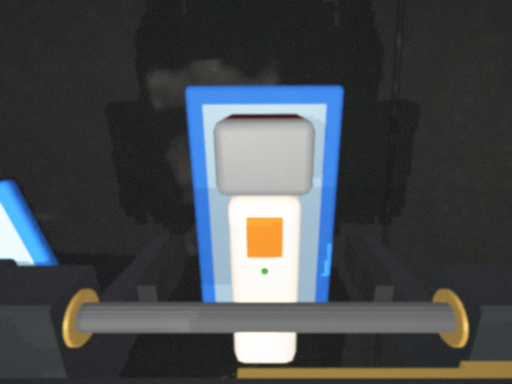

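The reader is centred between the fingers, with its head at (263,155) ahead of the jaws. The carton label faces the robot. Next is the descent and grip.

step_arm([
  [[1,0,0,0.15,0],[1,0,0,0.09,0],[1,0,0,0,0],[0,0,0,0,0],[0,0,0,0,0],[0,0,0,0,0],[0,0,0,0,0],[0,0,0,0,0]],
])

```text
time: 4.2
tcp_pos: [0.4973, 0.0614, 0.0148]
tcp_rot: [0.0, 0.999, -0.035, 0.0]
ft_force: [0.5, -0.2, -0.6]
width: 0.456
```

step_arm([
  [[0,0,0,0,0],[0,0,0,0,0],[0,0,0,0,0]],
])

```text
time: 4.58
tcp_pos: [0.4974, 0.0614, 0.0147]
tcp_rot: [-0.0, 0.999, -0.035, -0.0]
ft_force: [0.2, 0.4, 1.0]
width: 0.407
```

step_arm([
  [[0,0,0,-0.1,0],[0,0,0,-0.4,0],[0,0,0,-0.5,0],[0,0,0,-0.5,0],[0,0,-0.3,-0.4,0],[0,-0.06,-0.3,-0.4,0],[0,-0.06,-0.18,-0.35,0],[0,0,0,0,-0.0256]],
])

```text
time: 5.58
tcp_pos: [0.4909, 0.1413, 0.2829]
tcp_rot: [-0.0, 0.999, 0.048, 0.003]
ft_force: [0.7, -0.2, -2.3]
width: 0.404
```

step_arm([
  [[0,0,0,0,-0.0256],[0,0,0,0,-0.0256],[0,0,0,0,-0.0256],[0,0,0,0,0],[0,0,0,0,0]],
])

```text
time: 6.2
tcp_pos: [0.4906, 0.14, 0.2799]
tcp_rot: [0.0, 0.96, 0.282, 0.0]
ft_force: [-1.1, 0.0, -2.7]
width: 0.408
```

```bash
python3 - <<'E'
from m import *
wrist('w3')
E
```

```text
t 6.2 tcp [0.4906 0.14   0.2799] yaw 32.71 f [-1.08  0.01 -2.71]
```

View pics/w3.png

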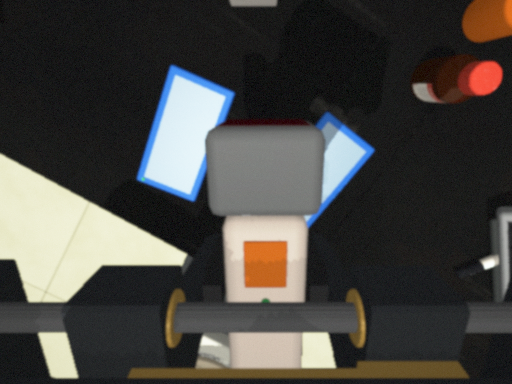

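step_arm([
  [[0,0.25,0,0,0],[0,0.25,0,0,0],[0,0,0,0,0]],
])

```text
time: 6.62
tcp_pos: [0.5332, 0.1676, 0.2791]
tcp_rot: [-0.0, 0.959, 0.283, -0.0]
ft_force: [-0.2, -0.7, -1.5]
width: 0.406
```

```bash
python3 - <<'E'
from m import *
p,d,P=wrist('w4')
v,u=np.mgrid[:384,:512]
box('ctop',P,(v<115)&(d>0)&(P[...,2]>.122)&(P[...,2]<.14))
m=(v<120)&(u<400)&(d>0)&(P[...,2]>.03)&(P[...,2]<.12)
q=P[m]; print(len(q), q.mean(0) if len(q) else 0)
E
```

```text
t 6.625 tcp [0.5332 0.1676 0.2791] yaw 32.84 f [-0.23 -0.66 -1.5 ]
ctop 2094 z [0.128  0.1296 0.1309] c [647.1 257.6] size [24.4 55.7] ang 32.9
869 [0.64605008 0.24754813 0.07832   ]
```

View pics/w4.png

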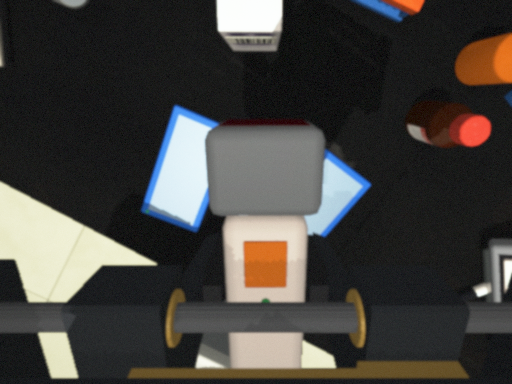

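step_arm([
  [[0,-0.176,-0.139,0,0],[0,0,0,0.4,0],[0,0,0,0.4,0],[0,0,0,0.4,0],[0,0,0,0.4,0],[0,0,0,0.3,0],[0,0,0,0.19,0],[0,0,0,0,0]],
])

```text
time: 7.68
tcp_pos: [0.5094, 0.1689, 0.0701]
tcp_rot: [-0.0, 0.959, 0.283, -0.001]
ft_force: [0.9, -0.1, -2.3]
width: 0.406
```

```bash
python3 - <<'E'
from m import *
s=bot.get_state(); print(s['time'],s['tcp_pos'])
p,d,P=wrist('w5')
v,u=np.mgrid[:384,:512]
p2,d2=grab('scene'); c=bot.calibration('scene'); P2=pts(d2.astype(float),c['K'],c['pose'])
save('s5.png',cv2.resize(p2[120:270,120:360],None,fx=3.3,fy=3.3,interpolation=cv2.INTER_CUBIC))
np.savez('s5.npz',p=p2,d=d2,K=c['K'],T=c['pose'])
E
```

```text
7.675 [0.50936497 0.1688795  0.07011696]
t 7.675 tcp [0.5094 0.1689 0.0701] yaw 32.84 f [ 0.9  -0.06 -2.3 ]
```

View pics/s5.png

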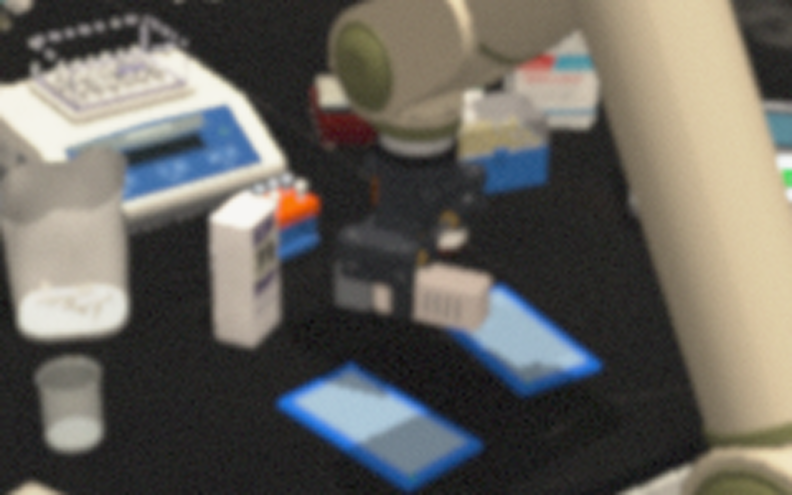

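View pics/w5.png

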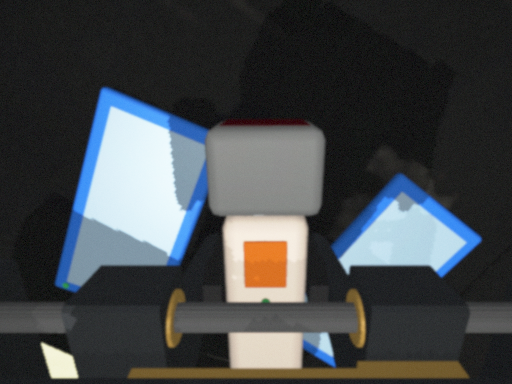

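```bash
python3 - <<'E'
from m import *
z=np.load('w5.npz'); d=z['d'].astype(float); P=pts(d,z['K'],z['T'])
v,u=np.mgrid[:384,:512]
m=(u>215)&(u<315)&(v>135)&(v<295)&(d>0)&(P[...,2]>.09)
q=P[m]; a=np.radians(32.84); x=q[:,0]*np.cos(a)+q[:,1]*np.sin(a)-.5196; y=-q[:,0]*np.sin(a)+q[:,1]*np.cos(a)+.1347
A=np.c_[x,y,np.ones(len(x))]; s=np.linalg.lstsq(A,q[:,2],rcond=None)[0]; print(np.degrees(s[:2]),s[2])
mm=np.abs(A@s-q[:,2])<.004
print(cv2.minAreaRect((np.c_[x,y][mm]*1000).astype(np.float32)), x[mm].max())
for lo,hi in [(-.02,0),(0,.02),(.04,.06)]:
    k=mm&(x>lo)&(x<hi); print(y[k].min(),y[k].max())
E
```

```text
[0.71327927 0.18566328] 0.1060109072722537
((30.898468017578125, 0.5144977569580078), (71.28368377685547, 43.07954025268555), 0.21671892702579498) 0.06651387006204723
-0.01890915844271429 0.01941091470388895
-0.021113101304950227 0.02196700031704485
-0.01890830571807889 0.019801922871450717
```

step_arm([
  [[0,0,0,0,0],[0,0,0,0,0],[0,0,0,0,0],[0,0,0,0,0],[0,0,0,0,0],[0,0,0,0,0],[0,0,0,0,0],[0,0,0,0,0]],
])

```text
time: 8.78
tcp_pos: [0.5104, 0.1693, 0.0707]
tcp_rot: [-0.0, 0.959, 0.283, -0.0]
ft_force: [0.4, 0.0, -1.4]
width: 0.408
```

step_arm([
  [[0,0,0,0,0],[0,0,0,0,0],[0,0,0,0,0],[0,0,0,0,0],[0,0,0,0,0],[0,0,0,0,0],[0,-0.2,0,0,0],[0,-0.2,0,0,0]],
])

```text
time: 9.78
tcp_pos: [0.4764, 0.1473, 0.0707]
tcp_rot: [0.0, 0.959, 0.283, -0.0]
ft_force: [0.3, -0.1, -1.2]
width: 0.406
```

step_arm([
  [[0,0,0,0,0.0255],[0,0,0,0,0.0255],[0,0,0,0,0.0255],[0,0,0,0,0.0255],[0,0.3,0.35,0,0],[0,0,0.35,0,0],[0,0,0.2,0,0],[0,0,0,0,0]],
])

```text
time: 10.78
tcp_pos: [0.5009, 0.0549, 0.0708]
tcp_rot: [-0.0, 0.999, -0.034, 0.0]
ft_force: [0.1, 0.6, -2.0]
width: 0.405
```

step_arm([
  [[0,-0.039,-0.063,0,0],[0,0,0,0.2,0],[0,0,0,0.2,0],[0,0,0,0,0]],
])

```text
time: 11.28
tcp_pos: [0.4963, 0.0636, 0.0298]
tcp_rot: [-0.0, 0.999, -0.033, -0.001]
ft_force: [-0.0, -0.2, -2.4]
width: 0.407
```

```bash
python3 - <<'E'
from m import *
wrist('w6')
E
```

```text
t 11.275 tcp [0.4963 0.0636 0.0298] yaw -3.75 f [-0.01 -0.22 -2.35]
```

View pics/w6.png

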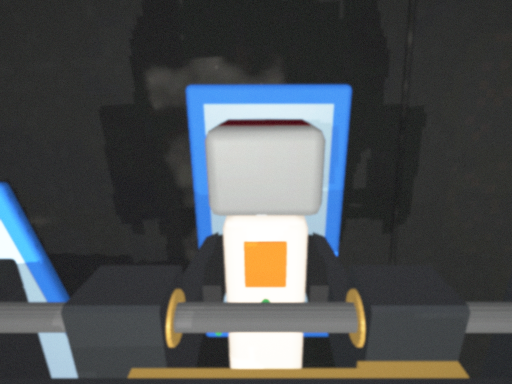

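step_arm([
  [[0,0.01,0.022,0,0],[0,0,0,0.08,0],[0,0,0,0.05,0],[0,0,0,0.02,0],[0,0,0,0,0]],
])

```text
time: 11.95
tcp_pos: [0.4981, 0.0601, 0.0156]
tcp_rot: [-0.0, 0.999, -0.033, -0.0]
ft_force: [-0.7, -0.3, -2.1]
width: 0.4
```

step_arm([
  [[0,0,-0.008,0.005,0],[0,0,0,0.005,0],[0,0,0,0,0]],
])

```text
time: 12.32
tcp_pos: [0.4982, 0.0609, 0.0148]
tcp_rot: [0.0, 0.999, -0.033, 0.0]
ft_force: [0.6, 0.3, -2.4]
width: 0.406
```

step_arm([
  [[0,0,0,0.005,0],[0,0,0,0,0]],
])

```text
time: 12.58
tcp_pos: [0.4983, 0.0609, 0.0147]
tcp_rot: [0.0, 0.999, -0.033, 0.0]
ft_force: [-3.4, -0.1, 5.2]
width: 0.402
```

step_arm([
  [[0,0,0,0.005,0],[0,0,0,0,0]],
])

```text
time: 12.82
tcp_pos: [0.4983, 0.0609, 0.0147]
tcp_rot: [0.0, 0.999, -0.033, 0.0]
ft_force: [-4.9, -0.6, 12.2]
width: 0.404
```

Contact is made: the force went from -2.4 N to +12 N. Next is letting go slowly and rising.

step_arm([
  [[0,0,0,-0.005,0],[0.55,0,0,0,0],[0.55,0,0,0,0],[0.55,0,0,0,0],[1,0,0,0,0],[1,0,0,0,0],[1,0,0,0,0],[1,0,0,0,0]],
])

```text
time: 13.82
tcp_pos: [0.4982, 0.0609, 0.0142]
tcp_rot: [-0.0, 0.999, -0.033, -0.0]
ft_force: [-0.4, 0.5, -0.2]
width: 0.977
```

step_arm([
  [[1,0,0,-0.1,0],[1,0,0,-0.3,0],[1,0,0,-0.5,0],[1,0,0,-0.5,0],[1,0,0,-0.5,0],[1,0,0,-0.4,0],[1,0,0,0,0]],
])

```text
time: 14.7
tcp_pos: [0.4991, 0.0609, 0.2476]
tcp_rot: [0.0, 0.999, -0.033, 0.003]
ft_force: [0.5, -0.6, -0.7]
width: 0.997
```

```bash
python3 - <<'E'
from m import *
p,d,P=wrist('w7')
hsv=cv2.cvtColor(p,cv2.COLOR_RGB2HSV); v,u=np.mgrid[:384,:512]
near=(np.hypot(P[...,0]-.497,P[...,1]-.062)<.12)&(d>0)
box('reader',P,near&(P[...,2]>.04)&(P[...,2]<.07))
s=P[near&(P[...,2]>.04)&(P[...,2]<.07)]; A=np.c_[s[:,:2],np.ones(len(s))]; print(np.degrees(np.linalg.lstsq(A,s[:,2],rcond=None)[0][:2]))
b=(hsv[...,0]>95)&(hsv[...,0]<125)&(hsv[...,1]>150)&(P[...,2]<.012)&(P[...,2]>.003)
box('pad',P,near&b)
E
```

```text
t 14.7 tcp [0.4991 0.0609 0.2476] yaw -3.82 f [ 0.5  -0.6  -0.65]
reader 3697 z [0.0478 0.0514 0.0531] c [498.3  59.2] size [ 45.4 138.2] ang 87.5
[-0.14112249  0.01629424]
pad 2214 z [0.0055 0.0075 0.0089] c [496.5  60.8] size [ 90.1 169.4] ang 86.3
```

View pics/w7.png

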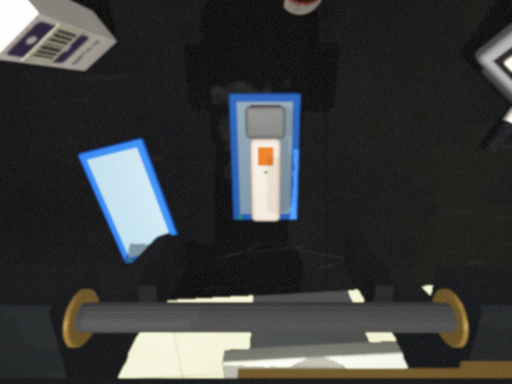

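The reader lies flat, within about 2 mm of the pad's centre; the reader is at (265,165) in the image. Next is the terminal.

step_arm([
  [[0,0,0.46,0,0],[0,0,0.46,0,0],[0,0,0.46,0,0],[0,0,0.46,0,0],[0,0,0.46,0,0],[0,0,0.46,0,0],[0,0,0.46,0,0],[0,0,0.46,0,0]],
])

```text
time: 15.75
tcp_pos: [0.4729, -0.3075, 0.2429]
tcp_rot: [-0.001, 0.999, -0.034, -0.001]
ft_force: [0.1, 0.7, -0.5]
width: 0.118
```

step_arm([
  [[0,0,0,0,0.0255],[0,0,0,0,0.0255],[0,0,0,0,0.0255],[0,0,0,0,0.0255],[0,0,0,0,0],[0,0,0,0,0]],
])

```text
time: 16.5
tcp_pos: [0.4734, -0.3061, 0.2436]
tcp_rot: [-0.0, 0.939, -0.345, -0.001]
ft_force: [-0.1, 0.3, 0.1]
width: 0.004
```

```bash
cat > con.py <<'E'
from m import *
def con(tag):
    z=np.load(tag+'.npz'); p=z['p']; d=z['d'].astype(float); P=pts(d,z['K'],z['T'])
    hsv=cv2.cvtColor(p,cv2.COLOR_RGB2HSV); v,u=np.mgrid[:384,:512]
    near=(np.hypot(P[...,0]-.559,P[...,1]+.294)<.15)&(d>0)&(P[...,2]>.02)
    ok=near&(np.abs(P[...,2])<.15)
    C={}
    for n,m in dict(red=((hsv[...,0]<8)|(hsv[...,0]>172))&(hsv[...,1]>130)&(hsv[...,2]>90),green=(hsv[...,0]>45)&(hsv[...,0]<80)&(hsv[...,1]>110)&(hsv[...,2]>60)).items():
        mm=(ok&m).astype(np.uint8)
        mm=cv2.morphologyEx(mm,cv2.MORPH_CLOSE,np.ones((9,9)))
        nn,l,st,ce=cv2.connectedComponentsWithStats(mm)
        i=1+np.argmax(st[1:,4]); M=(l==i)&(d>0); q=P[M]; C[n]=(q.min(0)+q.max(0))/2
        print(n,st[i],np.round(q.mean(0),4)); C[n]=q.mean(0)
        r=cv2.minAreaRect((q[:,:2]*1000).astype(np.float32)); print(np.round(r[0],1),np.round(r[1],1),round(r[2],1))
        C[n]=np.r_[np.array(r[0])/1000,q[:,2].mean()]
    if 'red' in C:
        e=C['red']-C['green']; print('dist',np.linalg.norm(e),'yaw',np.degrees(np.arctan2(e[1],e[0]))-90)
    q=P[ok&(hsv[...,1]<45)&(hsv[...,2]>190)]
    A=np.c_[q[:,:2],np.ones(len(q))]; s=np.linalg.lstsq(A,q[:,2],rcond=None)[0]
    for _ in range(5):
        k=np.abs(A@s-q[:,2])<.002; s=np.linalg.lstsq(A[k],q[k,2],rcond=None)[0]
    print('plate n',k.sum(),np.degrees(np.arctan(np.hypot(*s[:2]))),'dir',np.degrees(np.arctan2(s[1],s[0])))
    g=C['green']; zp=s@[g[0],g[1],1]; print('green z over plate normal mm',(g[2]-zp)*.866*1000)
    return P,d,hsv,C
E
python3 - <<'E'
from con import *
wrist('w8'); print(bot.get_state()['qpos'].round(2),bot.get_state()['width']); con('w8')
E
```

```text
t 16.5 tcp [ 0.4734 -0.3061  0.2436] yaw -40.38 f [-0.07  0.32  0.09]
[-0.78  0.4   1.37  0.    1.38  1.49] 0.0039066328416244335
red [129 117  35  21 594] [ 0.5897 -0.2416  0.0698]
[ 589.4 -241.1] [30.7 22.3] 48.3
green [249 120  29  20 523] [ 0.5087 -0.334   0.0702]
[ 508.1 -333.5] [29.  21.2] 48.2
dist 0.1230273613422176 yaw -41.32767487402203
plate n 5109 29.672723758892353 dir -41.49913137066415
green z over plate normal mm 5.272206639953047
```

View pics/w8.png

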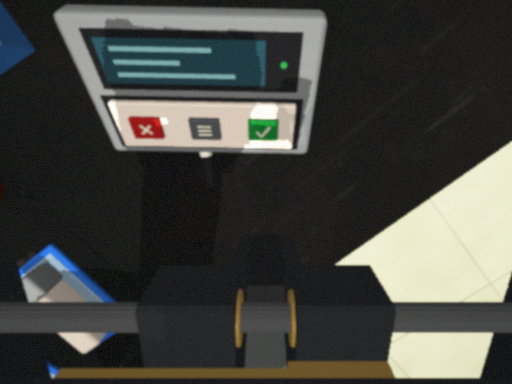

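step_arm([
  [[0,0,0,0,0.003],[0,0.264,-0.024,0,0],[0,0,0,0.4,0],[0,0,0,0.4,0],[0,0,0,0.4,0],[0,0,0,0.2,0],[0,0,0,0.12,0],[0,0,0,0,0]],
])

```text
time: 17.55
tcp_pos: [0.4949, -0.322, 0.092]
tcp_rot: [-0.0, 0.935, -0.355, -0.0]
ft_force: [-0.2, -0.1, 0.6]
width: 0.005
```

```bash
python3 - <<'E'
from con import *
wrist('w9')
s=bot.get_state(); g=np.array([.5087,-.334,.0703]); a=np.radians(-41.4)
e=g-s['tcp_pos']; print('to key: x',e[0]*np.cos(a)+e[1]*np.sin(a),'tool y',e[0]*np.sin(a)-e[1]*np.cos(a),'z down',-e[2])
E
```

```text
t 17.55 tcp [ 0.4949 -0.322   0.092 ] yaw -41.63 f [-0.23 -0.13  0.57]
to key: x 0.017935035490133616 tool y -0.0001233426813699954 z down 0.022438009075900392
```

View pics/w9.png

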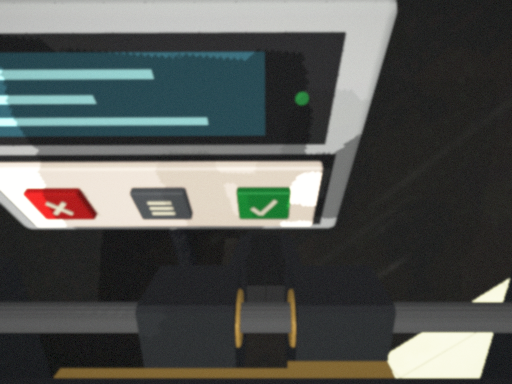

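step_arm([
  [[0,0.02,0,0.0346,0],[0,0.02,0,0.0346,0],[0,0.02,0,0.0346,0],[0,0.02,0,0.0346,0],[0,0.01,0,0.0173,0],[0,0,0,0,0]],
])

```text
time: 18.35
tcp_pos: [0.5017, -0.328, 0.0765]
tcp_rot: [-0.0, 0.935, -0.355, -0.0]
ft_force: [-0.2, -0.4, 0.2]
width: 0.004
```

step_arm([
  [[0,0.005,0,0.0087,0],[0,0.005,0,0.0087,0],[0,0,0,0,0]],
])

```text
time: 18.73
tcp_pos: [0.5024, -0.3287, 0.0749]
tcp_rot: [-0.0, 0.935, -0.355, -0.0]
ft_force: [0.8, -0.0, 0.2]
width: 0.005
```

step_arm([
  [[0,0.005,0,0.0087,0],[0,0.005,0,0.0087,0],[0,0,0,0,0]],
])

```text
time: 19.1
tcp_pos: [0.5032, -0.3294, 0.0731]
tcp_rot: [-0.0, 0.935, -0.355, -0.0]
ft_force: [0.4, 0.4, -0.2]
width: 0.006
```

step_arm([
  [[0,0.005,0,0.0087,0],[0,0,0,0,0]],
])

```text
time: 19.35
tcp_pos: [0.5036, -0.3297, 0.0723]
tcp_rot: [0.0, 0.935, -0.355, -0.0]
ft_force: [-1.7, 0.5, 1.1]
width: 0.004
```

step_arm([
  [[0,0.005,0,0.0087,0],[0,0,0,0,0]],
])

```text
time: 19.6
tcp_pos: [0.5039, -0.33, 0.0716]
tcp_rot: [-0.0, 0.935, -0.355, 0.0]
ft_force: [-0.8, 1.0, 3.1]
width: 0.003
```

step_arm([
  [[0,0.005,0,0.0087,0],[0,0,0,0,0]],
])

```text
time: 19.85
tcp_pos: [0.5043, -0.3303, 0.0707]
tcp_rot: [-0.0, 0.935, -0.355, -0.0]
ft_force: [-1.9, 2.1, 5.2]
width: 0.006
```

step_arm([
  [[0,0.004,0,0.0069,0],[0,0,0,0,0]],
])

```text
time: 20.1
tcp_pos: [0.5045, -0.3305, 0.0702]
tcp_rot: [-0.0, 0.935, -0.355, -0.0]
ft_force: [-2.2, 2.6, 6.7]
width: 0.009
```

step_arm([
  [[0,0.004,0,0.0069,0],[0,0,0,0,0]],
])

```text
time: 20.35
tcp_pos: [0.5048, -0.3308, 0.0697]
tcp_rot: [-0.0, 0.935, -0.355, -0.0]
ft_force: [-3.7, 2.5, 8.7]
width: 0.006
```

About 9.8 N along the press direction. A touch more, then hold.

step_arm([
  [[0,0.003,0,0.0052,0],[0,0.002,0,0.0035,0],[0,0,0,0,0]],
])

```text
time: 20.72
tcp_pos: [0.5051, -0.331, 0.069]
tcp_rot: [-0.0, 0.935, -0.355, -0.0]
ft_force: [-6.1, 5.7, 11.1]
width: 0.006
```

step_arm([
  [[0,0,0,0,0],[0,0,0,0,0],[0,0,0,0,0],[0,0,0,0,0],[0,0,0,0,0],[0,0,0,0,0],[0,0,0,0,0],[0,0,0,0,0]],
])

```text
time: 21.72
tcp_pos: [0.5051, -0.331, 0.069]
tcp_rot: [-0.0, 0.935, -0.355, -0.0]
ft_force: [-5.8, 3.7, 11.7]
width: 0.006
```

step_arm([
  [[0,0,0,0,0],[0,0,0,0,0],[0,0,0,0,0],[0,0,0,0,0]],
])

```text
time: 22.22
tcp_pos: [0.5051, -0.331, 0.069]
tcp_rot: [-0.0, 0.935, -0.355, -0.0]
ft_force: [-4.9, 4.6, 11.7]
width: 0.01
```

Held about 13.5 N along the normal for over 1.5 s. Next: back out the same way, slowly at first.

step_arm([
  [[0,-0.005,0,-0.0087,0],[0,-0.01,0,-0.0173,0],[0,-0.015,0,-0.026,0],[0,-0.03,0,-0.052,0],[0,-0.06,0,-0.104,0],[0,-0.1,0,-0.173,0],[0,-0.1,0,-0.4,0],[0,0,0,-0.5,0]],
])

```text
time: 23.22
tcp_pos: [0.4805, -0.3091, 0.1977]
tcp_rot: [-0.0, 0.935, -0.355, -0.001]
ft_force: [0.6, -1.0, 0.9]
width: 0.005
```

step_arm([
  [[0,0,0,-0.4,0],[0,-0.1,0,-0.3,0],[0,0,0,0,0],[0,0,0,0,0]],
])

```text
time: 23.72
tcp_pos: [0.4736, -0.3031, 0.2653]
tcp_rot: [-0.0, 0.935, -0.355, -0.001]
ft_force: [1.4, -0.4, 0.1]
width: 0.004
```

```bash
python3 - <<'E'
from m import *
wrist('w10'); 
p,d=grab('top'); c=bot.calibration('top'); save('top10.png',p)
P=pts(d.astype(float),c['K'],c['pose']); v,u=np.mgrid[:384,:512]
def roi(a,b,e,f): return (u>=a)&(u<b)&(v>=e)&(v<f)&(d>0)
box('reader',P,roi(235,275,195,255)&(P[...,2]>.04)&(P[...,2]<.07))
box('cartontop',P,roi(175,210,160,192)&(P[...,2]>.12)&(P[...,2]<.14))
box('bottle',P,roi(255,285,155,180)&(P[...,2]>.04))
box('beaker',P,roi(112,142,190,215)&(P[...,2]>.02))
E
```

```text
t 23.725 tcp [ 0.4736 -0.3031  0.2653] yaw -41.63 f [ 1.42 -0.36  0.15]
reader 502 z [0.0457 0.0515 0.0572] c [497.4  58.3] size [ 42.5 136.1] ang 89.1
cartontop 236 z [0.1242 0.1298 0.1346] c [654.4 262.4] size [41.1 55.9] ang 32.2
bottle 217 z [0.0565 0.0824 0.1172] c [687.6   9.4] size [49. 50.] ang 89.4
beaker 147 z [0.0237 0.0482 0.0686] c [577.4 475.9] size [51.5 50.3] ang 43.6
```

View pics/top10.png

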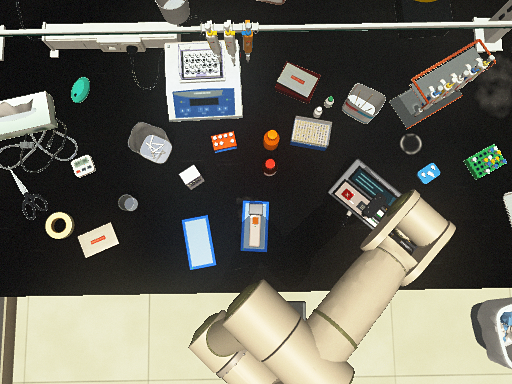

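View pics/w10.png

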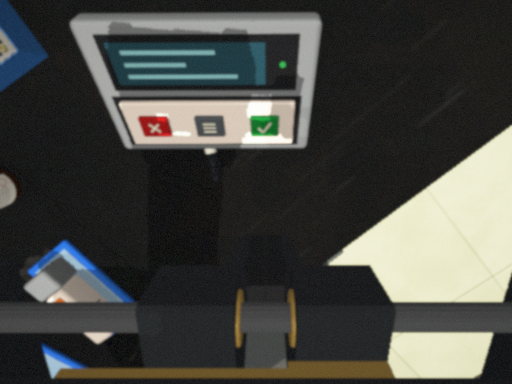

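The reader is on its pad at (255,226). The carton, bottle and beaker have not moved, the green key is up at (264,125), and the arm is clear.

```bash
python3 -c "
from bench import bot
print(bot.close_job())"
```

```text
the job is handed in; nothing more can be done
None
```

The job is done and handed in at about 24 s; the hand-in reports no verdict.

- **Scan:** I held the reader at about 8.2 cm from the label by measurement, square to it within about 1°, for roughly 1.8 s. I had no signal that the barcode actually read.
- **Put back:** The reader is flat on the right-hand pad and released. The close-up view put it about 2 mm from the pad's centre. Its angle came out as 87.5°–89° against the pad's 86.3°. The first close-up before the lift gave 85.3°, so I put that spread down to measurement noise.
- **Green key:** I pressed it square to the face in small steps until it resisted, held it at about 13.5 N (about 3.4 mm by the given spring rate) for over 1.5 s, and backed out along the same line. I went by the felt force and did not read the key's joint value.
- **Everything else:** The carton, bottle and beaker measure within 1 mm of where they started. The red and grey keys were not touched, and the gripper is clear at 26 cm above the worktop.

One early measurement of the carton's angle disagreed: a fit to its face gave 38.5°. Two separate views of its top gave 33°, and I used that.

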